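# Re-hang a carded pocket knife on the next prong of a stall rack

### The arm

A 6-joint arm with a two-finger parallel gripper is mounted at the origin on the work surface. World frame = base frame: x ahead of the robot, y to its left, z up, the work surface at z = 0. Lengths are in m, angles in degrees, forces in N, time in s.
With the tool pointing down it reaches from about 0.4 to 0.825 m from the base axis. Payload 7 kg.
Tool frame: the origin (TCP) lies midway between the tips of the shut fingers; the grasp point (between the pads) lies 19 mm behind it; x points along the fingers, z is the direction in which the jaws open and shut, and the axes are right-handed (so a half turn about x gives the same grasp; the last joint's range is limited). The gripper opens to 88 mm and grips with 3 to 60 N. Pads are 19 mm wide; open, the fingers measure 130 mm over their backs; the gripper's body (78 mm by 193 mm) begins 47 mm behind the grasp point.
Start: joints at [79.59, 20.546, 0.682, 0, -70.136, -16.507], TCP at [0.306, 0.602, 0.227] pointing down, gripper open.
Joint ranges: [-176.03, 176.03], [-82.01, 121.73], [-58.28, 71.71], [-173.87, 95.51], [-174.79, -0.11], [-173.66, 173.66]. Speed limits (degrees/s): [136.94, 136.94, 172.46, 180, 180, 180].

### API

Orientations are given as [roll, pitch, yaw] about the fixed x, y, z axes, in that order (R = Rz(yaw) Ry(pitch) Rx(roll)).
In Python, from plant import ctrl gives the robot as it stands.
- The arm moves only by the tool servo_tool, never from a script. Its argument "motion" is a list of rows, each an object with "offset": the shift along the tool's x, y, z in m, a list of three; "roll": the turn about the tool's x in degrees; "claw": the opening, from -1 (shut) to 1 (fully open), so that 0 is half open. In form: [{"offset": [x, y, z], "roll": roll, "claw": claw}, ...]. A call has 1 to 12 rows; each row shifts and turns the commanded pose from where the row before left it, along the tool's axes as they then stand; what a row does not reach is not made up. A row lasts 1/8 s, in which the tool goes at most 62.5 mm and 10.7 degrees, less where a joint would pass 70% of its speed; a pose out of reach is approached as far as the arm can. A call is refused whole if a number of a shift passes 0.0625 or a number of a turn 10.7, either way. A call with a gripper value outside its range is refused whole. The fingers move at their own pace and stop on an object; the grip force is fixed at half the most. Time passes only in rows, so rows that do not move let the fingers close. It gives the time, the measured TCP pose, the force and the opening at its end, in the units of the state.
- ctrl.get_obs(): the state, without advancing time (a new reading comes with each control period).
- ctrl.snapshot(name): name is "scene" or "top" or "wrist"; returns a dict with "frame" (420x560x3 uint8, blue, green, red), "z_map" (420x560 float32, m along the optical axis (not along the pixel's ray), 0 where there is no reading), "mtx" (3x3 intrinsics, pixels), "extrinsics" (4x4, takes a point from camera to world coordinates). Camera axes: x right, y up, looking along -z (the intrinsics and any distortion apply to the point x, -y, -z); pixel columns grow to the right and rows downward; lengths in m; the calibration is good to about 2 mm. The wrist camera is an equidistant fisheye: a pixel r from the principal point sees the ray r / f radians off the axis. A picture is of the moment at which its call begins.
- ctrl.close_job(): hands the job in, once; it reports no verdict.
The state is a dict: "clock": time; "joint_pos": joint angles; "qvel": joint speeds; "tau": joint torques, N m; "tool_pos": TCP position; "orientation": TCP orientation; "force": force on the tool from outside, world axes, zero at the start; "moment": the same for the moment, N m; "opening": finger opening in m.
Only numpy, scipy, OpenCV 4.12 (cv2) and the standard library are available. Lean on these libraries where they do the work, as an engineer would, in place of code of your own. Each camera call takes 0.05 s, during which the arm holds its last target.

### The job

On the stall's display rack, move the yellow hang card from the outer prong it hangs on to the empty middle prong: draw it forward and off over the upturned tip, thread its eye over the middle prong's tip (that prong sits loosely and may point a little to one side), and slide it back until you feel it touch the socket. Go gently, never forcing the card against the rack, and leave it hanging there on its own. Do not disturb the other cards or the goods on the table.

Things in the scene. Friction and masses are not known exactly. Their poses are not given: they have to be found in the camera images.
- rack: Black display rack, fixed on the table. Origin on the table under the middle of its crossbar (20 mm square tube, 490 mm long, centre line at x=0, 225 mm up; posts at y=+-235 mm, 239 mm tall). y runs along the crossbar, z up. Three level 6 mm wire prongs point to its -x from y=+140 (left), 0 (middle), -140 mm (right), centre lines 225 mm above the table; the outer two are rigid.
- socket_mid: Sleeve of the middle prong, dark steel, 18 mm in diameter. Origin on the prong's axis in the flat front face, at rack x=-45 mm, 225 mm above the table; axes as the rack's. The card is home when its tab touches this rigid face: the eye's centre is then 2 mm in front of it (-x).
- tip_mid_nominal (a point): Where the middle prong's round tip would end if it pointed straight; rack axes. The prong is loose: it turns about a vertical axis at the crossbar and is found with its tip up to 11 mm to the left or right (rack y) of this point, at this height; that is NOT measured. The tip yields sideways to about 2.5 N and stays where put; it does not yield up, down or lengthwise.
- tip_left (a point): Tip end (wire centre line) of the left prong, at rack x=-185.5, y=+140 mm, 239.3 mm above the table; rack axes. Every prong is alike: level to rack x=-165 mm, then bent upward at 35 degrees for its last 25 mm (the end stop), with a round end.
- tip_right (a point): Tip end (wire centre line) of the right prong, at rack y=-140 mm; rack axes.
- yellow_board (a point): Centre of the yellow board of the card to move: hard plastic, 50 mm wide (y), 8 thick (x, along the prong), 120 tall (z up; axes as the rack's); about 0.12 to 0.21 kg. A closed knife, 15 mm wide and 13 thick, is set in its middle, so hold the side edges. It starts as the front card on the left or the right prong, 100 to 135 mm in front of the crossbar, a green card at least 37 mm behind it.
- yellow_eye (a point): Centre of the eye in the yellow card's black tab (25 mm wide, 4 thick, top 13.5 mm above this point), 75 mm above the board's centre. A closed slot 11 mm wide, 15 high, upper corners bevelled. Hanging, the slot's top rests on the wire: this centre is 4.5 mm below the wire's centre line. With the card upright it passes along the level wire and the 35 degree tip without tilting.
- blue_eye (a point): Eye centre of a like card with a blue board, front card on the other outer prong; to be left alone.
- green_a_eye (a point): Eye centre of a narrower (36 mm) green card hanging 55 to 63 mm in front of the crossbar on the left prong; to be left alone.
- green_b_eye (a point): The same on the right prong.
- candlestick_a: Silver candlestick, 144 mm tall, foot 90 mm wide, on the right; origin under its foot. Leave alone.
- candlestick_b: A second one like it.
- goblet: Silver goblet, 125 mm tall, 72 mm wide, on the left; origin under its foot. Leave alone.
- gift_box: Open black presentation box, 75 x 200 x 28 mm, red lining, lying on the table near the prongs; origin under its centre. Leave alone.
- pocket_knife: Closed pocket knife, 95 x 19 x 13 mm, lying on the table; origin under its centre. Leave alone.
- box_stack: Two flat boxes stacked, 70 x 150 x 54 mm in all, one piece, on the left; origin under its centre. Leave alone.
- silver_bowl: Silver bowl, 124 mm wide, 42 mm tall, on the right; origin under its centre. Leave alone.
There are look-alikes about, which are no part of the job. Of the things that look like the part that bears yellow_board, the smaller one is meant.

How it is judged:
By the outcome, as a careful person would: the job done as asked, in the order asked, and still so for the second after the job is handed in, with the robot touching nothing.
It also fails if it takes over 58 s, if anything falls off the work surface, if the arm or the gripper's body presses on something with over 40 N, if the wrist force passes 120 N, or if a joint passes its speed limit or range.

## Working session

There is one attempt and no reset: what is moved stays moved. The work goes in short steps, Python scripts to look and compute and a tool call to move; the robot and the scene stay as the last step left them, time stands still between calls to the robot, and variables do not carry over. Pictures are saved under pics/ and viewed, and the job is handed in when it is done.

Besides the shell and the picture viewer there is one more tool, called after "Emit:" by a JSON object that holds its "fn" and its "kwargs". servo_tool: Moves the arm, as the interface text tells. Its arguments: {"type":"object","properties":{"motion":{"type":"array"}},"required":["motion"]}

```bash
ls; mkdir -p pics; python3 - <<'E'
from plant import ctrl
import cv2,numpy as np
print(ctrl.get_obs())
for n in ["scene","top","wrist"]:
    s=ctrl.snapshot(n); cv2.imwrite(f"pics/{n}0.png",s["frame"]); np.savez(f"pics/{n}0.npz",**s)
    print(n,s["mtx"],s["extrinsics"], [k for k in s])
E
```

```text
pics
{'clock': 0.0, 'joint_pos': array([ 7.95902458e+01,  2.05922065e+01,  6.33306123e-01, -2.01961127e-02,
       -7.01350055e+01, -1.65091319e+01]), 'qvel': array([0.0682481 , 0.05295287, 0.05790847, 0.01539466, 0.08082331,
       0.01868041]), 'tau': array([-1.18738695e-03, -5.82705116e+01,  2.93058211e+01,  6.99716136e+00,
        6.69296103e-03, -1.60646036e-04]), 'tool_pos': array([0.30537054, 0.60142648, 0.22561018]), 'orientation': array([   5.0809295 ,   89.90419344, -111.84483494]), 'force': array([-0.23501203, -0.67601732,  0.79814695]), 'moment': array([-0.00666958, -0.03235771,  0.04892979]), 'opening': 0.0878823488844419}
scene [[457.14611188   0.         277.71732054]
 [  0.         457.14611188 206.78757688]
 [  0.           0.           1.        ]] [[-0.75208603 -0.57185508  0.32764061  0.91973771]
 [ 0.65897278 -0.64416284  0.38834148  0.44984621]
 [-0.01102114  0.50797245  0.86130281  1.18871981]
 [ 0.          0.          0.          1.        ]] ['frame', 'z_map', 'mtx', 'extrinsics']
top [[384.50944559   0.         278.71114557]
 [  0.         384.50944559 203.98722893]
 [  0.           0.           1.        ]] [[ 0.02640429  0.99412582 -0.10496027  0.43019924]
 [-0.99957493  0.02495811 -0.01506821 -0.0162208 ]
 [-0.01236009  0.10531352  0.99436225  1.27419861]
 [ 0.          0.          0.          1.        ]] ['frame', 'z_map', 'mtx', 'extrinsics']
wrist [[325.1922621    0.         283.85394028]
 [  0.         325.1922621  212.63855659]
 [  0.           0.           1.        ]] [[-4.51872897e-01  8.53383975e-01  2.59897433e-01  3.75060332e-01]
 [-8.92082121e-01 -4.32470498e-01 -1.30991441e-01  5.66007505e-01]
 [ 6.11975915e-04 -2.91041335e-01  9.56710284e-01  3.85375082e-01]
 [ 0.00000000e+00  0.00000000e+00  0.00000000e+00  1.00000000e+00]] ['frame', 'z_map', 'mtx', 'extrinsics']
```

View pics/scene0.png

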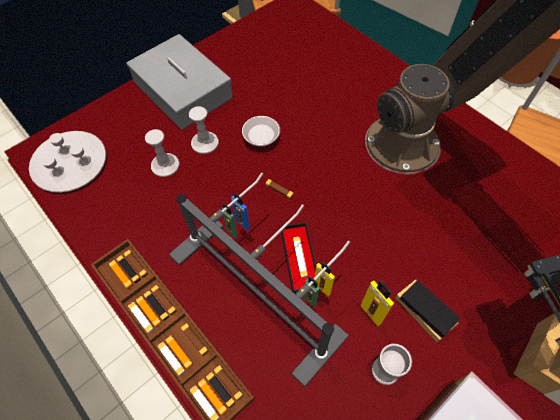

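View pics/top0.png

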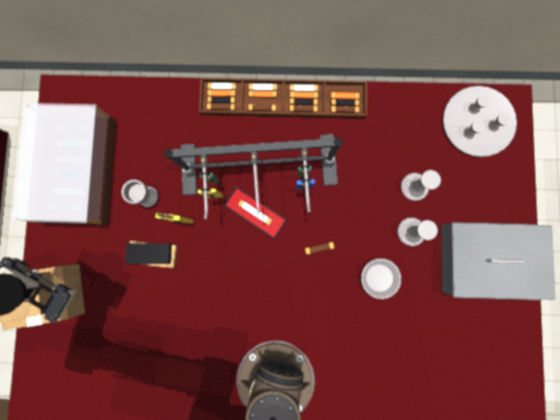

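View pics/wrist0.png

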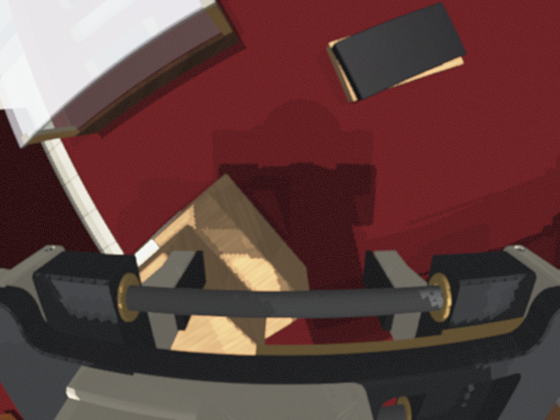

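The yellow card hangs on the left prong: top view card ≈(207,192), prong tip ≈(206,217), middle tip ≈(260,213), right tip ≈(309,210). A bigger yellow look-alike lies or stands at ≈(172,217). I'll measure these next.

```bash
cat > h.py <<'E'
import numpy as np,cv2
def load(n): return dict(np.load(f"pics/{n}.npz"))
def deproj(s,u,v,z):
    K=s["mtx"];E=s["extrinsics"]
    p=np.stack([(u-K[0,2])/K[0,0]*z,-(v-K[1,2])/K[1,1]*z,-z],-1)
    return p@E[:3,:3].T+E[:3,3]
def cloud(s):
    v,u=np.mgrid[:420,:560]; return deproj(s,u.astype(float),v.astype(float),s["z_map"])
def proj(s,P):
    K=s["mtx"];E=s["extrinsics"]; p=(np.atleast_2d(P)-E[:3,3])@E[:3,:3]
    return np.stack([K[0,0]*p[:,0]/-p[:,2]+K[0,2], -K[1,1]*p[:,1]/-p[:,2]+K[1,2]],-1)
def ray_at_z(s,u,v,zw):
    K=s["mtx"];E=s["extrinsics"]; d=E[:3,:3]@np.array([(u-K[0,2])/K[0,0],-(v-K[1,2])/K[1,1],-1]); t=(zw-E[2,3])/d[2]; return E[:3,3]+t*d
E
python3 - <<'E'
from h import *
for n in["scene0","top0"]:
    s=load(n);P=cloud(s);z=P[...,2];ok=s["z_map"]>0
    box=(P[...,0]>.3)&(P[...,0]<.85)&(abs(P[...,1])<.4)&ok
    # crossbar pts
    m=box&(z>.215)&(z<.245)
    print(n,"table z",np.median(z[ok&(abs(z)<.02)]),m.sum())
    Q=P[m]; print(Q.min(0),Q.max(0))
    f=s["frame"].copy(); f[m]=(0,255,0)
    c=f[100:260,150:380] if n=="top0" else f[160:340,160:400]
    cv2.imwrite(f"pics/{n}_m.png",cv2.resize(c,None,fx=3.3,fy=3.3,interpolation=cv2.INTER_NEAREST))
    c=s["frame"][130:240,160:350] if n=="top0" else s["frame"][160:340,160:370]
    k=4 if n=="top0" else 3.3
    cv2.imwrite(f"pics/{n}_z.png",cv2.resize(c,None,fx=k,fy=k,interpolation=cv2.INTER_CUBIC))
E
```

```text
scene0 table z -0.00027017879767610165 3039
[ 0.49642015 -0.16990755  0.21509534] [0.73004685 0.32303915 0.24369656]
top0 table z 0.0008204568776204457 2145
[ 0.49894837 -0.1702314   0.21501388] [0.73004666 0.32065232 0.24477834]
```

View pics/scene0_m.png

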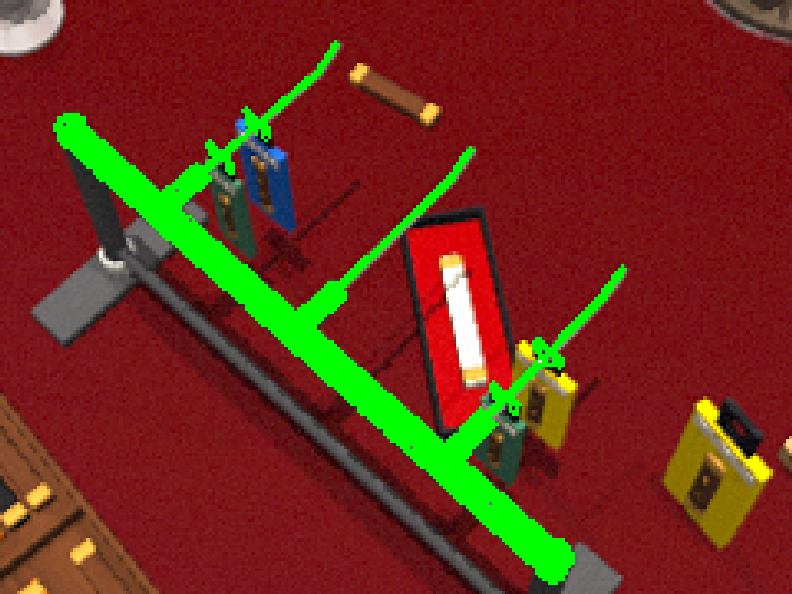

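View pics/top0_z.png

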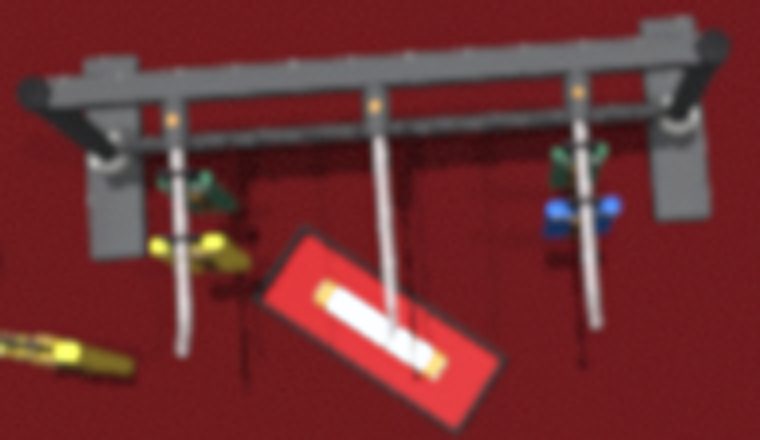

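View pics/scene0_z.png

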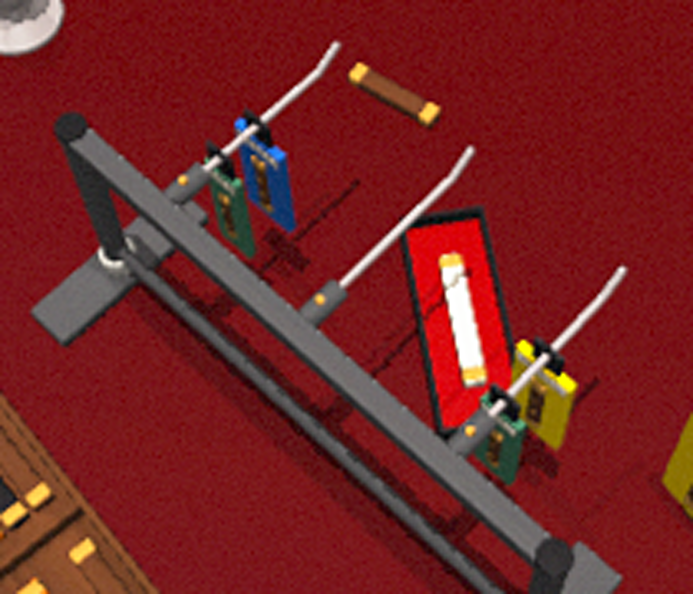

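View pics/top0_m.png

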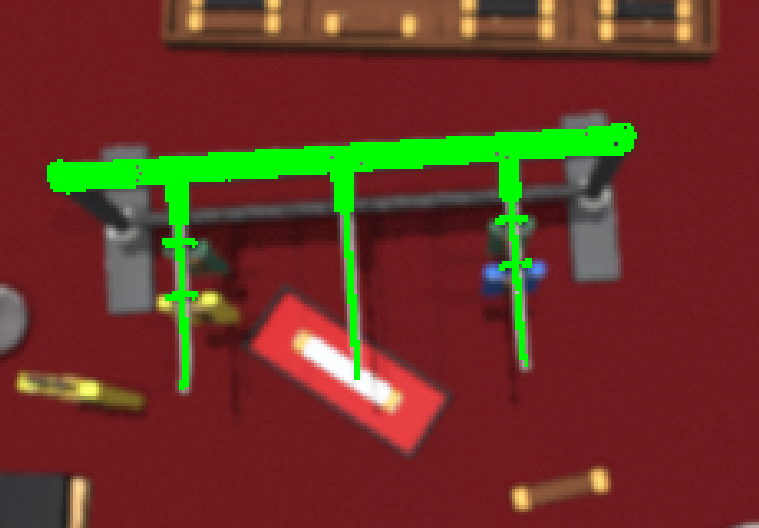

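The depth mask isolates the rack, the prongs and the tabs clearly. Now I'll fit the rack pose and each prong line.

```bash
cat >> h.py <<'E'
def rack_pts(s,zlo=.213,zhi=.247):
    P=cloud(s); m=(s["z_map"]>0)&(P[...,2]>zlo)&(P[...,2]<zhi)&(P[...,0]>.45)&(P[...,0]<.8)&(abs(P[...,1]-.08)<.3)
    return P[m]
E
python3 - <<'E'
from h import *
res={}
for n in["scene0","top0"]:
    s=load(n);Q=rack_pts(s)
    # initial yaw from crossbar
    a=np.array([.70,.315]);
    vx,vy,x0,y0=cv2.fitLine(Q[(Q[:,0]>.65)][:,:2].astype(np.float32),cv2.DIST_HUBER,0,.001,.001).ravel()
    d=np.array([vx,vy]); d*=np.sign(d[1]); 
    for _ in range(5):
        nrm=np.array([d[1],-d[0]])  # rack x dir
        o=np.array([x0,y0]); r=(Q[:,:2]-o)@nrm
        k=abs(r)<.0115
        # keep only away from prong sockets: use flat
        vx,vy,x0,y0=cv2.fitLine(Q[k][:,:2].astype(np.float32),cv2.DIST_HUBER,0,.001,.001).ravel(); d=np.array([vx,vy]); d*=np.sign(d[1])
    nrm=np.array([d[1],-d[0]]); o=np.array([x0,y0]); r=(Q[:,:2]-o)@nrm; t=(Q[:,:2]-o)@d
    k=abs(r)<.008
    c=(np.percentile(t[k],.2)+np.percentile(t[k],99.8))/2; print(n,"len",t[k].max()-t[k].min(),"r range",r[abs(r)<.02].min(),r[abs(r)<.02].max())
    O=o+c*d; yaw=np.degrees(np.arctan2(nrm[1],nrm[0]))
    print("origin",O,"yaw",yaw)
    X=(Q[:,:2]-O)@nrm; Y=(Q[:,:2]-O)@d
    for c0 in (.14,0,-.14):
        for lo,hi in((-.165,-.145),(-.14,-.12),(-.12,-.1),(-.1,-.08),(-.08,-.06),(-.065,-.05)):
            k=(X>lo)&(X<hi)&(abs(Y-c0)<.02)
            if k.sum(): print(c0,lo,k.sum(),"Ymed %.4f  ymin %.4f ymax %.4f zmax %.4f"%(np.median(Y[k]),Y[k].min(),Y[k].max(),Q[k,2].max()))
        k=(X<-.165)&(abs(Y-c0)<.03); print(" tip",k.sum(),X[k].min(),np.median(Y[k]),Y[k][X[k]<X[k].min()+.01].mean(),Q[k,2].max())
    print("z top of crossbar",np.median(Q[abs(X)<.008][:,2]))
E
```

```text
scene0 len 0.49500453869263294 r range -0.01997629844113687 0.009971994419472767
origin [0.69869361 0.07772498] yaw 5.4155445
0.14 -0.165 24 Ymed 0.1398  ymin 0.1362 ymax 0.1419 zmax 0.2306
0.14 -0.14 22 Ymed 0.1388  ymin 0.1354 ymax 0.1417 zmax 0.2297
0.14 -0.12 61 Ymed 0.1407  ymin 0.1267 ymax 0.1515 zmax 0.2353
0.14 -0.1 24 Ymed 0.1398  ymin 0.1368 ymax 0.1425 zmax 0.2290
0.14 -0.08 61 Ymed 0.1394  ymin 0.1269 ymax 0.1517 zmax 0.2375
0.14 -0.065 49 Ymed 0.1389  ymin 0.1273 ymax 0.1517 zmax 0.2351
 tip 34 -0.19013364145774078 0.13940863429533193 0.13915951954350236 0.24273413852160053
0 -0.165 22 Ymed -0.0018  ymin -0.0053 ymax 0.0011 zmax 0.2312
0 -0.14 20 Ymed -0.0018  ymin -0.0058 ymax 0.0010 zmax 0.2289
0 -0.12 18 Ymed -0.0013  ymin -0.0042 ymax 0.0005 zmax 0.2318
0 -0.1 16 Ymed -0.0013  ymin -0.0031 ymax 0.0015 zmax 0.2318
0 -0.08 23 Ymed -0.0016  ymin -0.0054 ymax 0.0014 zmax 0.2294
0 -0.065 18 Ymed -0.0012  ymin -0.0043 ymax 0.0019 zmax 0.2297
 tip 30 -0.19051037425187925 -0.002581364211465203 -0.0032746245658505104 0.24132241286228295
-0.14 -0.165 18 Ymed -0.1401  ymin -0.1
[... 1371 characters left out ...]
018 zmax 0.2321
0 -0.065 11 Ymed -0.0001  ymin -0.0027 ymax 0.0007 zmax 0.2321
 tip 14 -0.1850240265799734 -0.00306316942286925 -0.0028388019247820428 0.2438921362930504
-0.14 -0.165 17 Ymed -0.1397  ymin -0.1427 ymax -0.1370 zmax 0.2315
-0.14 -0.14 13 Ymed -0.1405  ymin -0.1418 ymax -0.1381 zmax 0.2309
-0.14 -0.12 16 Ymed -0.1396  ymin -0.1427 ymax -0.1369 zmax 0.2339
-0.14 -0.1 33 Ymed -0.1394  ymin -0.1519 ymax -0.1274 zmax 0.2385
-0.14 -0.08 27 Ymed -0.1397  ymin -0.1519 ymax -0.1293 zmax 0.2349
-0.14 -0.065 31 Ymed -0.1386  ymin -0.1519 ymax -0.1272 zmax 0.2375
 tip 15 -0.1833592892046371 -0.14018275243810321 -0.14021211144265702 0.24518509791834409
z top of crossbar 0.23532784031663312
```

```bash
cat >> h.py <<'E'
from scipy.spatial.transform import Rotation as Rn
O=np.array([.6963,.0765]); YAW=5.33
c,s_=np.cos(np.radians(YAW)),np.sin(np.radians(YAW)); RX=np.array([c,s_]); RY=np.array([-s_,c])
def to_rack(P): P=np.asarray(P); d=P[...,:2]-O; return np.stack([d@RX,d@RY,P[...,2]],-1)
def to_world(r): return np.array([*(O+r[0]*RX+r[1]*RY),r[2]])
def toolR(o): return Rn.from_euler("xyz",o,degrees=True).as_matrix()
E
python3 - <<'E'
from h import *
for n in["scene0","top0"]:
    s=load(n);P=to_rack(cloud(s));f=s["frame"].astype(int);z=P[...,2]
    for c0 in(.14,-.14):
        m=(z>.2)&(abs(P[...,1]-c0)<.014)&(abs(P[...,1]-c0)>.005)&(P[...,0]<-.05)&(P[...,0]>-.16)
        h,e=np.histogram(P[m][:,0],bins=np.arange(-.16,-.05,.004)); print(n,c0,list(zip(np.round(e,3),h)))
    y=(f[...,2]>150)&(f[...,1]>120)&(f[...,0]<80)&(abs(P[...,1]-.14)<.04)&(z>.08)&(z<.22)&(P[...,0]>-.16)&(P[...,0]<-.06)
    Q=P[y];T=Q[Q[:,2]>.2]
    print("board",len(Q),Q.min(0),Q.max(0),"top pts",len(T),T.min(0),T.max(0),np.median(T,0))
o=[5.0809295,89.90419344,-111.84483494];print(toolR(o).round(3))
for nm,r in dict(grasp=(-.115,.14,.182),mid=(-.21,-.003,.182)).items():print(nm,to_world(r))
E
```

```text
scene0 0.14 [(np.float64(-0.16), np.int64(0)), (np.float64(-0.156), np.int64(0)), (np.float64(-0.152), np.int64(0)), (np.float64(-0.148), np.int64(0)), (np.float64(-0.144), np.int64(0)), (np.float64(-0.14), np.int64(0)), (np.float64(-0.136), np.int64(0)), (np.float64(-0.132), np.int64(0)), (np.float64(-0.128), np.int64(0)), (np.float64(-0.124), np.int64(0)), (np.float64(-0.12), np.int64(0)), (np.float64(-0.116), np.int64(0)), (np.float64(-0.112), np.int64(8)), (np.float64(-0.108), np.int64(44)), (np.float64(-0.104), np.int64(4)), (np.float64(-0.1), np.int64(0)), (np.float64(-0.096), np.int64(0)), (np.float64(-0.092), np.int64(0)), (np.float64(-0.088), np.int64(0)), (np.float64(-0.084), np.int64(0)), (np.float64(-0.08), np.int64(0)), (np.float64(-0.076), np.int64(0)), (np.float64(-0.072), np.int64(0)), (np.float64(-0.068), np.int64(2)), (np.float64(-0.064), np.int64(36)), (np.float64(-0.06), np.int64(14)), (np.float64(-0.056), np.int64(0))]
scene0 -0.14 [(np.float64(-0.16), np.int64(0)), (np.float64(-0.156), np.int64(0)), (np.float64(-0.152), np.int64(0)), (np.float64(-0.148), np.int6
[... 2585 characters left out ...]
4(-0.092), np.int64(0)), (np.float64(-0.088), np.int64(0)), (np.float64(-0.084), np.int64(0)), (np.float64(-0.08), np.int64(0)), (np.float64(-0.076), np.int64(0)), (np.float64(-0.072), np.int64(0)), (np.float64(-0.068), np.int64(1)), (np.float64(-0.064), np.int64(22)), (np.float64(-0.06), np.int64(2)), (np.float64(-0.056), np.int64(0))]
board 14 [-0.11098418  0.11411178  0.18199026] [-0.10465532  0.16222713  0.21203034] top pts 8 [-0.11028287  0.11411178  0.20109188] [-0.10465532  0.16222713  0.21203034] [-0.10813856  0.12599626  0.20516473]
[[-0.001  0.892 -0.453]
 [-0.002 -0.453 -0.892]
 [-1.     0.     0.002]]
grasp [0.56879237 0.20521209 0.182     ]
mid [0.48748667 0.05400567 0.182     ]
```

Measured: yellow eye at rack x≈-0.107, green ≈-0.062, rack yaw ≈5.3°, middle tip about 3 mm to the right. The first move lifts and rolls so that tool y = rack x and tool z = -rack y.

Emit:
{"fn": "servo_tool", "kwargs": {"motion": [{"offset":[-0.02,0,0],"roll":-8.06,"claw":1},{"offset":[-0.02,0,0],"roll":-8.06,"claw":1},{"offset":[-0.02,0,0],"roll":-8.06,"claw":1},{"offset":[-0.02,0,0],"roll":-8.06,"claw":1},{"offset":[0,0,0],"roll":0,"claw":1}]}}

```text
clock: 0.78
tool_pos: [0.3058, 0.6024, 0.3081]
orientation: [156.7, 89.8, 72.0]
force: [-0.3, 0.2, 0.0]
opening: 0.0878
```

```bash
cat >> h.py <<'E'
def goal(r,obs,roll=True):
    R=toolR(obs["orientation"]);d=to_world(r)-obs["tool_pos"]
    zz=R[:2,2];ang=np.degrees(np.arctan2(zz[1],zz[0])-np.arctan2(-RY[1],-RY[0]))
    print("rack pos",to_rack(obs["tool_pos"]).round(4),"yaw err",(ang+180)%360-180,"xaxis",R[:,0].round(4)); print("delta in aligned tool axes (x,y,z):",-d[2],d[:2]@RX,-(d[:2]@RY))
E
python3 - <<'E'
from h import *
from plant import ctrl
goal((-.107,.14,.305),ctrl.get_obs())
E
```

```text
rack pos [-0.3399  0.5599  0.3081] yaw err 0.008321707871999706 xaxis [ 8.0e-04  2.5e-03 -1.0e+00]
delta in aligned tool axes (x,y,z): 0.0030933475275641276 0.2329437838185872 0.4199166489592887
```

Emit:
{"fn": "servo_tool", "kwargs": {"motion": [{"offset":[0,0.012,0.02],"roll":0,"claw":1},{"offset":[0,0.022,0.04],"roll":0,"claw":1},{"offset":[0,0.022,0.04],"roll":0,"claw":1},{"offset":[0,0.022,0.04],"roll":0,"claw":1},{"offset":[0,0.022,0.04],"roll":0,"claw":1},{"offset":[0,0.022,0.04],"roll":0,"claw":1},{"offset":[0,0.022,0.04],"roll":0,"claw":1},{"offset":[0,0.022,0.04],"roll":0,"claw":1},{"offset":[0,0.022,0.04],"roll":0,"claw":1},{"offset":[0,0.022,0.04],"roll":0,"claw":1},{"offset":[0,0.022,0.04],"roll":0,"claw":1},{"offset":[0,0,0],"roll":0,"claw":1}]}}

```text
clock: 2.28
tool_pos: [0.5762, 0.2016, 0.3052]
orientation: [-56.3, 89.9, -141.3]
force: [0.6, 0.5, -0.3]
opening: 0.0878
```

```bash
python3 - <<'E'
from h import *
from plant import ctrl
for n in["wrist","scene"]:
    s=ctrl.snapshot(n); cv2.imwrite(f"pics/{n}1.png",s["frame"]); np.savez(f"pics/{n}1.npz",**s)
o=ctrl.get_obs();print(o["force"])
goal((-.107,.14,.305),o)
E
```

```text
[-0.89149723 -0.67995372 -0.44119641]
rack pos [-0.1087  0.1381  0.3056] yaw err -0.18511842574048387 xaxis [-1.3e-03 -6.0e-04 -1.0e+00]
delta in aligned tool axes (x,y,z): 0.0006189010872044709 0.0016558294852795496 -0.0019313876583678417
```

View pics/wrist1.png

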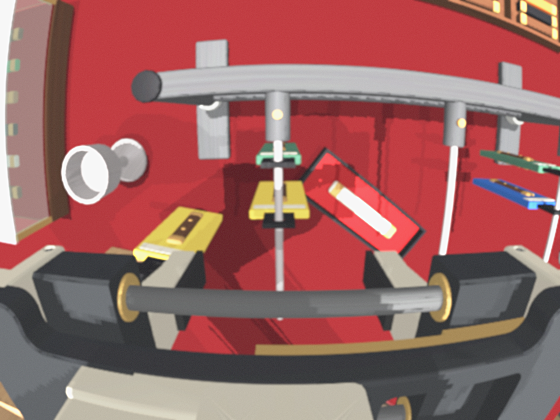

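View pics/scene1.png

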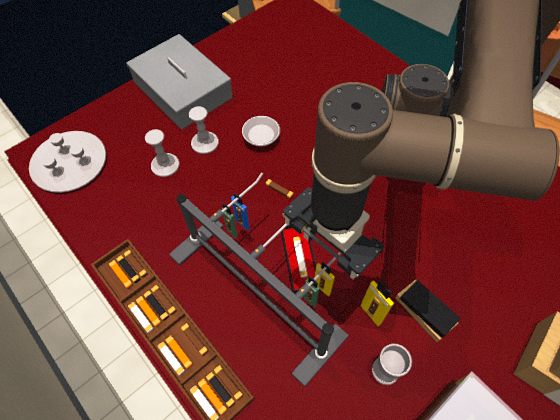

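The wrist view shows the left wire at column ≈279, with the finger midline at ≈284. So the gripper is about 2 mm too far right, which agrees with the rack fit. I'll check this with the fisheye depth.

```bash
cat >> h.py <<'E'
def wcloud(s):
    K=s["mtx"];E=s["extrinsics"];v,u=np.mgrid[:420,:560].astype(float)
    n=cv2.fisheye.undistortPoints(np.stack([u,v],-1).reshape(-1,1,2),K,np.zeros(4)).reshape(420,560,2)
    z=s["z_map"];p=np.stack([n[...,0]*z,-n[...,1]*z,-z],-1); return p@E[:3,:3].T+E[:3,3]
def wire_fit(s,c0):
    P=to_rack(wcloud(s));z=P[...,2];ok=s["z_map"]>0
    for lo,hi in((-.2,-.165),(-.165,-.14),(-.14,-.12),(-.1,-.08),(-.08,-.068),(-.058,-.048)):
        m=ok&(z>.22)&(z<.25)&(P[...,0]>lo)&(P[...,0]<hi)&(abs(P[...,1]-c0)<.009)
        if m.sum(): print(c0,lo,hi,m.sum(),"y mid %.4f med %.4f z %.4f xmin %.4f"%((P[m][:,1].min()+P[m][:,1].max())/2,np.median(P[m][:,1]),np.median(z[m]),P[m][:,0].min()))
E
python3 - <<'E'
from h import *
s=load("wrist1");P=to_rack(wcloud(s));ok=s["z_map"]>0
print("table",np.median(P[...,2][ok&(abs(P[...,2])<.02)]))
for c in(.14,0):wire_fit(s,c)
f=s["frame"].astype(int);y=ok&(f[...,2]>150)&(f[...,1]>120)&(f[...,0]<90)&(abs(P[...,1]-.14)<.04)&(P[...,2]>.19)&(P[...,2]<.22)&(P[...,0]>-.14)
Q=P[y];print("board top",y.sum(),np.percentile(Q,[1,50,99],axis=0))
m=ok&(abs(P[...,2]-.235)<.01)&(abs(P[...,0])<.03)&(abs(P[...,1]-.1)<.12);print("bar",np.percentile(P[m][:,0],[1,50,99]),np.median(P[m][:,2]))
for a,b in((.18,.22),(.02,.12)):
    k=m&(P[...,1]>a)&(P[...,1]<b);print(a,np.percentile(P[k][:,0],[1,50,99]))
m=ok&(abs(P[...,2]-.23)<.007)&(abs(P[...,0]+.05)<.02)
# socket front face
for c in(.14,0):
    k=ok&(P[...,2]>.22)&(abs(P[...,1]-c)<.011)&(abs(P[...,1]-c)>.0045)&(P[...,0]>-.058)&(P[...,0]<-.02);print("socket",c,k.sum(),P[k][:,0].min() if k.sum() else 0,P[k][:,1].min(),P[k][:,1].max())
E
```

```text
table 0.0015938277950901525
0.14 -0.2 -0.165 40 y mid 0.1402 med 0.1401 z 0.2298 xmin -0.1897
0.14 -0.165 -0.14 187 y mid 0.1400 med 0.1400 z 0.2289 xmin -0.1649
0.14 -0.14 -0.12 178 y mid 0.1402 med 0.1398 z 0.2289 xmin -0.1398
0.14 -0.1 -0.08 209 y mid 0.1401 med 0.1400 z 0.2289 xmin -0.0998
0.14 -0.08 -0.068 127 y mid 0.1404 med 0.1406 z 0.2288 xmin -0.0798
0.14 -0.058 -0.048 108 y mid 0.1402 med 0.1398 z 0.2290 xmin -0.0579
0 -0.14 -0.12 143 y mid -0.0016 med -0.0008 z 0.2286 xmin -0.1396
0 -0.1 -0.08 164 y mid -0.0011 med -0.0000 z 0.2286 xmin -0.1000
0 -0.08 -0.068 99 y mid -0.0005 med 0.0004 z 0.2288 xmin -0.0800
0 -0.058 -0.048 87 y mid -0.0000 med 0.0007 z 0.2286 xmin -0.0580
board top 52 [[-0.11311354  0.11547618  0.19115507]
 [-0.10753374  0.14603494  0.20654273]
 [-0.10527137  0.16505162  0.21957532]]
bar [-0.02802853 -0.00380899  0.00771629] 0.2362794449417846
0.18 [-0.01233632 -0.00277503  0.00771289]
0.02 [-0.01202194 -0.00247641  0.00786576]
socket 0.14 425 -0.04667087568083657 0.13169920502052407 0.14895796644695045
socket 0 395 -0.046789450319736504 -0.008571575391533293 0.00931616723214505
```

The wrist depth agrees with the rack frame to about 1 mm (left wire y=0.140, z top 0.229; socket faces ~1.7 mm further forward than nominal). I'll trim and descend.

Emit:
{"fn": "servo_tool", "kwargs": {"motion": [{"offset":[0,0.0007,-0.0019],"roll":-0.1,"claw":1},{"offset":[0.015,0,0],"roll":0,"claw":1},{"offset":[0.02,0,0],"roll":0,"claw":1},{"offset":[0.02,0,0],"roll":0,"claw":1},{"offset":[0.02,0,0],"roll":0,"claw":1},{"offset":[0.02,0,0],"roll":0,"claw":1},{"offset":[0.015,0,0],"roll":0,"claw":1},{"offset":[0.008,0,0],"roll":0,"claw":1},{"offset":[0.0055,0,0],"roll":0,"claw":1},{"offset":[0,0,0],"roll":0,"claw":1}]}}

```text
clock: 3.62
tool_pos: [0.5761, 0.2072, 0.183]
orientation: [-30.2, 90.0, -114.7]
force: [0.5, -0.2, 2.0]
opening: 0.0874
```

```bash
python3 - <<'E'
from h import *
from plant import ctrl
o=ctrl.get_obs();print(o["force"]); goal((-.108,.14,.182),o)
s=ctrl.snapshot("wrist"); cv2.imwrite("pics/wrist2.png",s["frame"]); np.savez("pics/wrist2.npz",**s)
o=ctrl.get_obs();print(o["force"]); goal((-.108,.14,.182),o)
wire_fit(s,.14)
E
```

```text
[ 0.52838672 -0.23435705  2.00964372]
rack pos [-0.1076  0.1413  0.183 ] yaw err 0.09653430218077119 xaxis [-0. -0. -1.]
delta in aligned tool axes (x,y,z): 0.001030604271514357 -0.0004331060050103065 0.0012986438386137068
[-0.79747164 -1.09981066  1.20067552]
rack pos [-0.1074  0.1413  0.1834] yaw err 0.09508149597033366 xaxis [ 5.e-04  2.e-04 -1.e+00]
delta in aligned tool axes (x,y,z): 0.0014115995893098088 -0.0006229868475088163 0.0013166723768471393
0.14 -0.14 -0.12 114 y mid 0.1398 med 0.1396 z 0.2290 xmin -0.1260
0.14 -0.1 -0.08 563 y mid 0.1398 med 0.1399 z 0.2290 xmin -0.0975
0.14 -0.08 -0.068 453 y mid 0.1398 med 0.1400 z 0.2289 xmin -0.0800
0.14 -0.058 -0.048 432 y mid 0.1399 med 0.1400 z 0.2290 xmin -0.0580
```

View pics/wrist2.png

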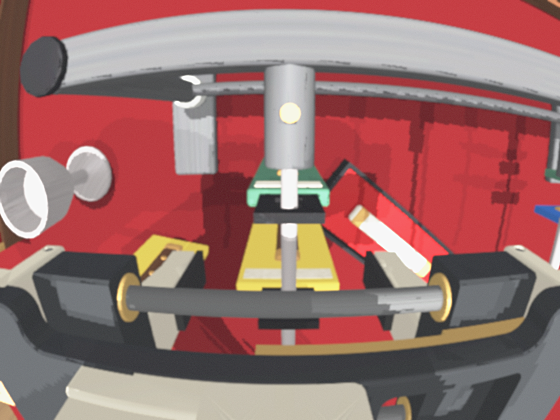

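Wire at column ≈289 against the finger midline at ≈284: shift 1.4 mm right, then close.

Emit:
{"fn": "servo_tool", "kwargs": {"motion": [{"offset":[0.001,-0.0005,0.0014],"roll":0.1,"claw":1},{"offset":[0,0,0],"roll":0,"claw":0.5},{"offset":[0,0,0],"roll":0,"claw":0.3},{"offset":[0,0,0],"roll":0,"claw":0.2},{"offset":[0,0,0],"roll":0,"claw":0.1},{"offset":[0,0,0],"roll":0,"claw":0.0},{"offset":[0,0,0],"roll":0,"claw":-1},{"offset":[0,0,0],"roll":0,"claw":-1},{"offset":[0,0,0],"roll":0,"claw":-1},{"offset":[0,0,0],"roll":0,"claw":-1}]}}

```text
clock: 4.92
tool_pos: [0.5757, 0.2057, 0.1821]
orientation: [91.7, 90.0, 7.0]
force: [-0.8, -0.5, -0.1]
opening: 0.0496
```

```bash
python3 - <<'E'
from h import *
from plant import ctrl
s=ctrl.snapshot("wrist"); cv2.imwrite("pics/wrist3.png",s["frame"]); np.savez("pics/wrist3.npz",**s)
for i in range(2):
    o=ctrl.get_obs();print(o["force"],o["moment"],o["opening"]); goal((-.108,.14,.182),o)
s2=ctrl.snapshot("scene"); cv2.imwrite("pics/scene3.png",cv2.resize(s2["frame"][220:340,230:420],None,fx=4,fy=4))
wire_fit(s,.14)
E
```

```text
[-0.02938769  0.1606133   1.0499513 ] [-0.01091296  0.02789237  0.0100732 ] 0.04954335215553401
rack pos [-0.1081  0.1398  0.1821] yaw err -0.00993081933077633 xaxis [ 0.  0. -1.]
delta in aligned tool axes (x,y,z): 6.378667466716559e-05 5.7431921962819186e-05 -0.00016327241996784078
[-0.02938769  0.1606133   1.0499513 ] [-0.01091296  0.02789237  0.0100732 ] 0.04954335215553401
rack pos [-0.1081  0.1398  0.1821] yaw err -0.00993081933077633 xaxis [ 0.  0. -1.]
delta in aligned tool axes (x,y,z): 6.378667466716559e-05 5.7431921962819186e-05 -0.00016327241996784078
0.14 -0.14 -0.12 113 y mid 0.1395 med 0.1395 z 0.2288 xmin -0.1261
0.14 -0.1 -0.08 587 y mid 0.1398 med 0.1400 z 0.2289 xmin -0.0976
0.14 -0.08 -0.068 470 y mid 0.1398 med 0.1398 z 0.2290 xmin -0.0800
0.14 -0.058 -0.048 466 y mid 0.1400 med 0.1400 z 0.2289 xmin -0.0580
```

View pics/wrist3.png

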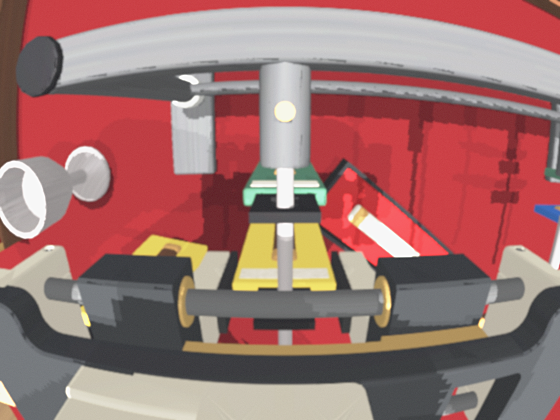

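View pics/scene3.png

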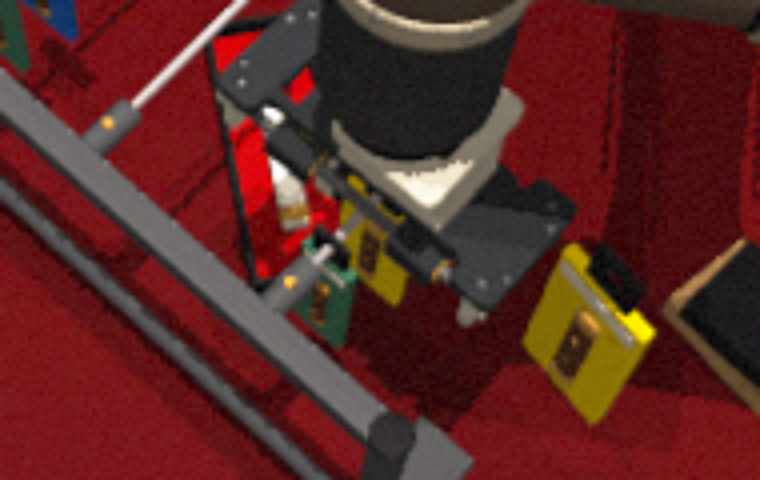

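Gripped: opening 49.5 mm, TCP y=0.1398 matches the wire. I'll lift 4.5 mm so the wire sits mid-slot, then draw along the level part.

Emit:
{"fn": "servo_tool", "kwargs": {"motion": [{"offset":[-0.0015,0,0],"roll":0,"claw":-1},{"offset":[-0.0015,0,0],"roll":0,"claw":-1},{"offset":[-0.0015,0,0],"roll":0,"claw":-1},{"offset":[0,0,0],"roll":0,"claw":-1},{"offset":[0,-0.004,0],"roll":0,"claw":-1},{"offset":[0,-0.006,0],"roll":0,"claw":-1},{"offset":[0,-0.006,0],"roll":0,"claw":-1},{"offset":[0,-0.006,0],"roll":0,"claw":-1},{"offset":[0,-0.006,0],"roll":0,"claw":-1},{"offset":[0,0,0],"roll":0,"claw":-1}]}}

```text
clock: 6.28
tool_pos: [0.5474, 0.2031, 0.1868]
orientation: [133.9, 90.0, 49.3]
force: [0.6, 1.1, -0.9]
opening: 0.0497
```

```bash
python3 - <<'E'
from h import *
from plant import ctrl
s=ctrl.snapshot("wrist"); cv2.imwrite("pics/wrist4.png",s["frame"]); np.savez("pics/wrist4.npz",**s)
o=ctrl.get_obs();print(o["force"],o["moment"],o["opening"]); goal((-.1645,.1398,.1865),o)
wire_fit(s,.14)
E
```

```text
[-0.45958337 -0.27028742 -0.85476195] [-0.05429983 -0.08669404  0.0284962 ] 0.04967498696262234
rack pos [-0.1362  0.1399  0.1867] yaw err 0.012727724002076002 xaxis [ 3.e-04  1.e-04 -1.e+00]
delta in aligned tool axes (x,y,z): 0.00023639283602994166 -0.02832668955999219 0.0001081833558971088
0.14 -0.165 -0.14 230 y mid 0.1400 med 0.1395 z 0.2292 xmin -0.1592
0.14 -0.14 -0.12 770 y mid 0.1400 med 0.1400 z 0.2390 xmin -0.1400
0.14 -0.1 -0.08 816 y mid 0.1398 med 0.1399 z 0.2289 xmin -0.0999
0.14 -0.08 -0.068 515 y mid 0.1399 med 0.1397 z 0.2290 xmin -0.0800
0.14 -0.058 -0.048 456 y mid 0.1397 med 0.1398 z 0.2289 xmin -0.0577
```

View pics/wrist4.png

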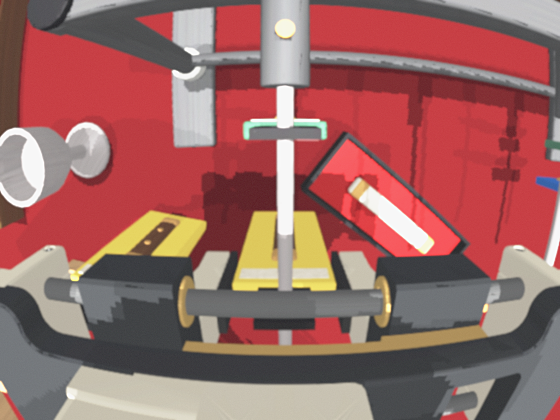

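The card slides freely (forces at noise level) and the tab top at 0.239 agrees with theory. Next: the rest of the level part and the first half of the slope.

Emit:
{"fn": "servo_tool", "kwargs": {"motion": [{"offset":[0,-0.006,0],"roll":0,"claw":-1},{"offset":[0,-0.006,0],"roll":0,"claw":-1},{"offset":[0,-0.006,0],"roll":0,"claw":-1},{"offset":[0,-0.006,0],"roll":0,"claw":-1},{"offset":[0,-0.0045,0],"roll":0,"claw":-1},{"offset":[-0.0028,-0.004,0],"roll":0,"claw":-1},{"offset":[-0.0028,-0.004,0],"roll":0,"claw":-1},{"offset":[-0.0028,-0.004,0],"roll":0,"claw":-1},{"offset":[0,0,0],"roll":0,"claw":-1}]}}

```text
clock: 7.45
tool_pos: [0.5074, 0.1994, 0.1954]
orientation: [123.3, 90.0, 38.7]
force: [1.1, 0.4, -1.1]
opening: 0.0495
```

```bash
python3 - <<'E'
from h import *
from plant import ctrl
s=ctrl.snapshot("wrist"); cv2.imwrite("pics/wrist5.png",s["frame"]); np.savez("pics/wrist5.npz",**s)
o=ctrl.get_obs();print(o["force"],o["moment"],o["opening"]); goal((-.1765,.1398,.1949),o)
wire_fit(s,.14)
E
```

```text
[ 0.69282934  0.93080955 -1.40880375] [-0.07270567 -0.02711855 -0.01156208] 0.04970511931227961
rack pos [-0.1766  0.1399  0.1952] yaw err 0.0033471782284948404 xaxis [ 4.e-04  3.e-04 -1.e+00]
delta in aligned tool axes (x,y,z): 0.0003107317531877707 5.405270871400421e-05 0.0001298003684758664
0.14 -0.2 -0.165 1026 y mid 0.1400 med 0.1400 z 0.2465 xmin -0.1893
0.14 -0.165 -0.14 763 y mid 0.1399 med 0.1397 z 0.2289 xmin -0.1650
0.14 -0.14 -0.12 704 y mid 0.1397 med 0.1397 z 0.2289 xmin -0.1400
0.14 -0.1 -0.08 763 y mid 0.1398 med 0.1398 z 0.2290 xmin -0.0998
0.14 -0.08 -0.068 454 y mid 0.1396 med 0.1398 z 0.2290 xmin -0.0800
0.14 -0.058 -0.048 256 y mid 0.1400 med 0.1398 z 0.2289 xmin -0.0580
```

Emit:
{"fn": "servo_tool", "kwargs": {"motion": [{"offset":[-0.0028,-0.004,0],"roll":0,"claw":-1},{"offset":[-0.0028,-0.004,0],"roll":0,"claw":-1},{"offset":[-0.0028,-0.004,0],"roll":0,"claw":-1},{"offset":[-0.0028,-0.004,0],"roll":0,"claw":-1},{"offset":[-0.0028,-0.004,0],"roll":0,"claw":-1},{"offset":[0,-0.01,0],"roll":0,"claw":-1},{"offset":[0,-0.015,0],"roll":0,"claw":-1},{"offset":[0,-0.015,0],"roll":0,"claw":-1},{"offset":[0,-0.01,0],"roll":0,"claw":-1},{"offset":[0,0,0],"roll":0,"claw":-1}]}}

```text
clock: 8.75
tool_pos: [0.4371, 0.1929, 0.2093]
orientation: [131.2, 90.0, 46.6]
force: [0.8, 0.8, -1.3]
opening: 0.0497
```

```bash
python3 - <<'E'
from h import *
from plant import ctrl
s=ctrl.snapshot("wrist"); cv2.imwrite("pics/wrist6.png",s["frame"]); np.savez("pics/wrist6.npz",**s)
o=ctrl.get_obs();print(o["force"],o["moment"],o["opening"]); goal((-.235,-.0027,.2065),o)
wire_fit(s,.14);wire_fit(s,0)
E
```

```text
[-0.17300582  0.17882106 -1.09986124] [ 0.00796458 -0.05396142 -0.031807  ] 0.049495696377549796
rack pos [-0.2467  0.1401  0.2093] yaw err 0.03944143378350873 xaxis [ 7.e-04  5.e-04 -1.e+00]
delta in aligned tool axes (x,y,z): 0.002828928046757745 0.011677271357856261 0.14276759240579218
0.14 -0.2 -0.165 900 y mid 0.1398 med 0.1398 z 0.2371 xmin -0.1903
0.14 -0.165 -0.14 798 y mid 0.1396 med 0.1398 z 0.2289 xmin -0.1649
0.14 -0.14 -0.12 573 y mid 0.1397 med 0.1399 z 0.2291 xmin -0.1400
0 -0.2 -0.165 488 y mid -0.0010 med -0.0006 z 0.2355 xmin -0.1903
0 -0.165 -0.14 443 y mid -0.0012 med -0.0002 z 0.2284 xmin -0.1649
0 -0.14 -0.12 349 y mid -0.0009 med 0.0001 z 0.2285 xmin -0.1399
0 -0.1 -0.08 163 y mid -0.0006 med 0.0005 z 0.2283 xmin -0.1000
```

View pics/wrist6.png

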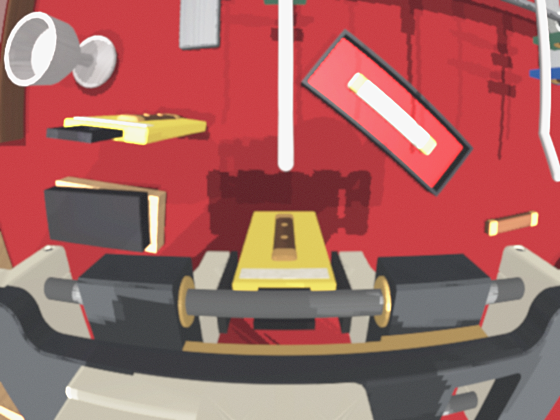

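The card is off the left prong, whose tip shows at (286,165). The middle tip is at the right edge, ≈(557,175). Moving over.

Emit:
{"fn": "servo_tool", "kwargs": {"motion": [{"offset":[0,0,0.006],"roll":0,"claw":-1},{"offset":[0,0,0.014],"roll":0,"claw":-1},{"offset":[0,0,0.017],"roll":0,"claw":-1},{"offset":[0,0,0.017],"roll":0,"claw":-1},{"offset":[0,0,0.017],"roll":0,"claw":-1},{"offset":[0,0,0.017],"roll":0,"claw":-1},{"offset":[0,0,0.017],"roll":0,"claw":-1},{"offset":[0,0,0.017],"roll":0,"claw":-1},{"offset":[0,0,0.014],"roll":0,"claw":-1},{"offset":[0,0,0.0065],"roll":0,"claw":-1},{"offset":[0,0,0],"roll":0,"claw":-1}]}}

```text
clock: 10.18
tool_pos: [0.4511, 0.0506, 0.209]
orientation: [82.7, 90.0, -2.0]
force: [1.0, 0.6, -0.9]
opening: 0.0496
```

```bash
python3 - <<'E'
from h import *
from plant import ctrl
s=ctrl.snapshot("wrist"); cv2.imwrite("pics/wrist7.png",s["frame"]); np.savez("pics/wrist7.npz",**s)
o=ctrl.get_obs();print(o["force"],o["moment"],o["opening"]); goal((-.2467,-.0027,.2093),o)
wire_fit(s,-.002)
P=to_rack(wcloud(s));ok=s["z_map"]>0;z=P[...,2]
for lo in np.arange(-.192,-.16,.004):
    m=ok&(z>.22)&(z<.25)&(P[...,0]>lo)&(P[...,0]<lo+.004)&(abs(P[...,1]+.002)<.009)
    if m.sum():print(lo.round(3),m.sum(),P[m][:,1].min().round(4),P[m][:,1].max().round(4),np.median(z[m]).round(4),z[m].max().round(4))
# tab
m=ok&(z>.25)&(z<.27)&(abs(P[...,0]+.2467)<.01)&(abs(P[...,1]+.003)<.02);print("tab",m.sum(),P[m].min(0) if m.sum() else 0,P[m].max(0) if m.sum() else 0)
E
```

```text
[ 0.24158102  0.28021178 -0.98880825] [-0.00506344 -0.00597043  0.04728317] 0.04950546690918276
rack pos [-0.2465 -0.0027  0.209 ] yaw err -0.030288387738380607 xaxis [ 0.e+00  1.e-04 -1.e+00]
delta in aligned tool axes (x,y,z): -0.0003379988326322747 -0.0001763325922694556 1.8939761186173445e-05
-0.002 -0.2 -0.165 879 y mid -0.0025 med -0.0025 z 0.2373 xmin -0.1898
-0.002 -0.165 -0.14 787 y mid -0.0020 med -0.0024 z 0.2290 xmin -0.1647
-0.002 -0.14 -0.12 615 y mid -0.0020 med -0.0020 z 0.2290 xmin -0.1400
-0.192 49 -0.0052 -0.0001 0.2426 0.2445
-0.188 156 -0.0052 0.0003 0.2426 0.2449
-0.184 163 -0.0053 0.0004 0.24 0.2434
-0.18 149 -0.0053 0.0004 0.2373 0.2402
-0.176 138 -0.0054 0.0001 0.2344 0.2371
-0.172 133 -0.0054 0.0001 0.2316 0.2342
-0.168 117 -0.005 0.0001 0.2293 0.2319
-0.164 117 -0.005 0.0002 0.2289 0.2313
tab 786 [-0.25138704 -0.01509806  0.25841401] [-0.24511351  0.00965122  0.26393879]
```

View pics/wrist7.png

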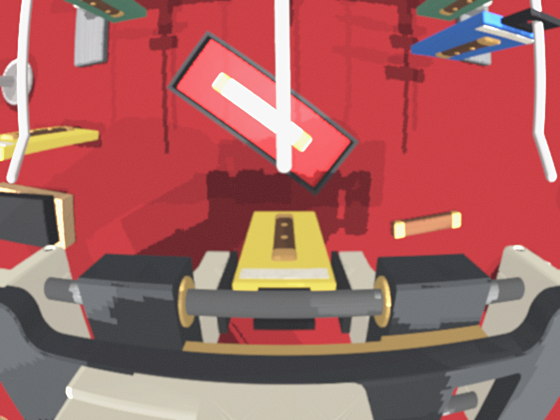

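The middle tip is at column ≈284, y≈-0.0025, and the tab midpoint is at y=-0.0027, so they're lined up within 0.3 mm. I'll advance to the tip and start threading along the slope.

Emit:
{"fn": "servo_tool", "kwargs": {"motion": [{"offset":[0,0.01,0],"roll":0,"claw":-1},{"offset":[0,0.014,0],"roll":0,"claw":-1},{"offset":[0,0.014,-0.0002],"roll":0,"claw":-1},{"offset":[0,0.0105,0],"roll":0,"claw":-1},{"offset":[0,0,0],"roll":0,"claw":-1},{"offset":[0.0021,0.003,0],"roll":0,"claw":-1},{"offset":[0.0021,0.003,0],"roll":0,"claw":-1},{"offset":[0.0021,0.003,0],"roll":0,"claw":-1},{"offset":[0,0,0],"roll":0,"claw":-1}]}}

```text
clock: 11.35
tool_pos: [0.5082, 0.0565, 0.2025]
orientation: [-68.1, 90.0, -152.7]
force: [-0.7, 0.0, -1.6]
opening: 0.0496
```

```bash
cat > chk.py <<'E'
import sys
from h import *
from plant import ctrl
n=sys.argv[1];g=[float(a) for a in sys.argv[2:5]]
s=ctrl.snapshot("wrist"); cv2.imwrite(f"pics/wrist{n}.png",s["frame"]); np.savez(f"pics/wrist{n}.npz",**s)
o=ctrl.get_obs();print(o["clock"],o["force"],o["moment"],o["opening"]); goal(g,o); wire_fit(s,-.002)
E
python3 chk.py 8 -.189 -.0025 .2027
```

```text
11.4 [-0.52038193 -0.00521124 -0.90526394] [-0.06885828 -0.02266786  0.01760506] 0.04974802341022587
rack pos [-0.1891 -0.0025  0.2026] yaw err -0.006172861435857158 xaxis [-2.e-04 -1.e-04 -1.e+00]
delta in aligned tool axes (x,y,z): -0.00011474881348780275 0.00014782889771186914 3.062102939144756e-05
-0.002 -0.2 -0.165 1026 y mid -0.0020 med -0.0023 z 0.2310 xmin -0.1898
-0.002 -0.165 -0.14 756 y mid -0.0021 med -0.0023 z 0.2289 xmin -0.1650
-0.002 -0.14 -0.12 690 y mid -0.0019 med -0.0019 z 0.2289 xmin -0.1400
-0.002 -0.1 -0.08 709 y mid -0.0012 med -0.0015 z 0.2290 xmin -0.1000
-0.002 -0.08 -0.068 392 y mid -0.0010 med -0.0011 z 0.2291 xmin -0.0800
```

View pics/wrist8.png

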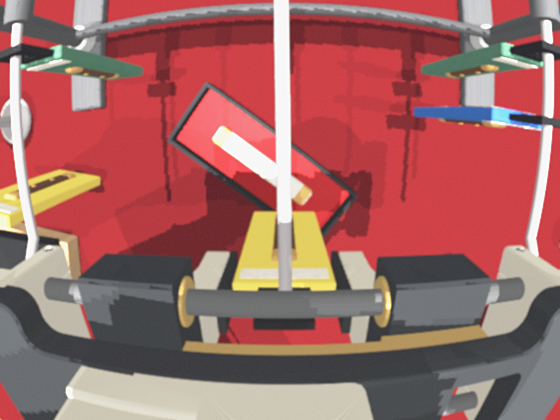

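The tip is entering the eye (wire at column 284, tab centred), with no contact force. Continuing down the slope.

Emit:
{"fn": "servo_tool", "kwargs": {"motion": [{"offset":[0.002,0.0028,0],"roll":0,"claw":-1},{"offset":[0.002,0.0028,0],"roll":0,"claw":-1},{"offset":[0.002,0.0028,0],"roll":0,"claw":-1},{"offset":[0.002,0.0028,0],"roll":0,"claw":-1},{"offset":[0,0,0],"roll":0,"claw":-1}]}}

```text
clock: 12.02
tool_pos: [0.5195, 0.0575, 0.1943]
orientation: [-69.4, 90.0, -154.1]
force: [1.1, 0.5, -1.5]
opening: 0.0496
```

```bash
python3 chk.py 9 -.1778 -.0023 .1949; python3 - <<'E'
import cv2; from plant import ctrl
s=ctrl.snapshot("scene");cv2.imwrite("pics/scene9.png",cv2.resize(s["frame"][170:310,200:390],None,fx=4,fy=4))
E
```

```text
12.075 [ 0.42207237  0.38639195 -0.80197773] [-0.07904539  0.00827743 -0.04227018] 0.050091770541604144
rack pos [-0.1779 -0.0025  0.1945] yaw err -0.013219881923902221 xaxis [-4.e-04 -2.e-04 -1.e+00]
delta in aligned tool axes (x,y,z): -0.00041918610633659426 9.252500087445527e-05 -0.0002108281778341476
-0.002 -0.2 -0.165 960 y mid -0.0020 med -0.0024 z 0.2460 xmin -0.1899
-0.002 -0.165 -0.14 770 y mid -0.0020 med -0.0019 z 0.2289 xmin -0.1650
-0.002 -0.14 -0.12 739 y mid -0.0018 med -0.0019 z 0.2288 xmin -0.1400
-0.002 -0.1 -0.08 797 y mid -0.0013 med -0.0015 z 0.2289 xmin -0.0998
-0.002 -0.08 -0.068 467 y mid -0.0009 med -0.0012 z 0.2290 xmin -0.0800
-0.002 -0.058 -0.048 202 y mid -0.0009 med -0.0008 z 0.2288 xmin -0.0580
```

View pics/wrist9.png

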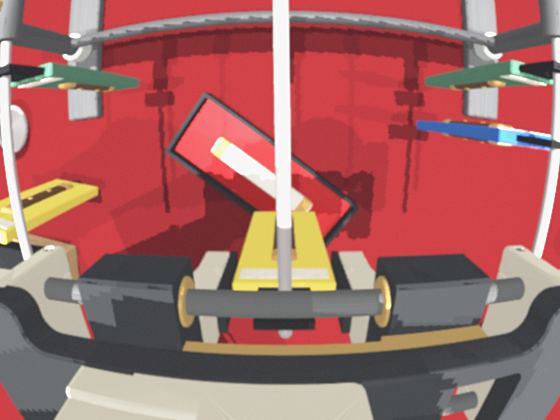

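View pics/scene9.png

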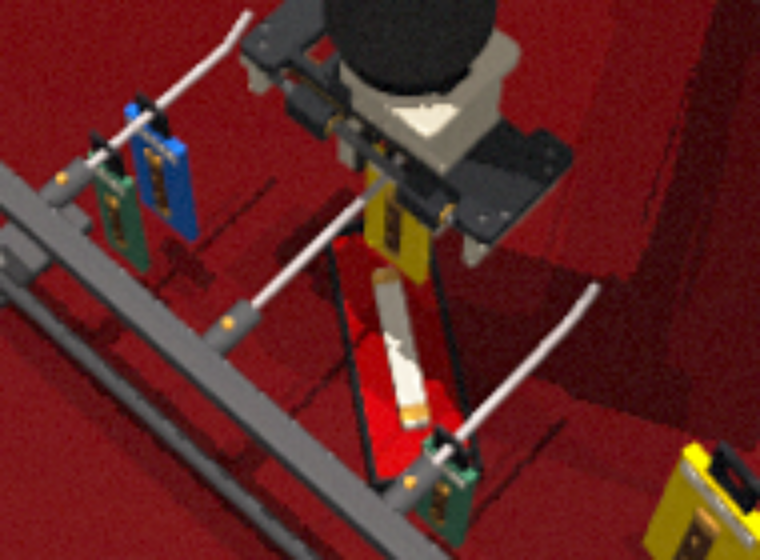

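Threaded: the tip shows in front of the tab at (286,333). Next I finish the slope and slide back along the level wire, following its slight angle.

Emit:
{"fn": "servo_tool", "kwargs": {"motion": [{"offset":[0.002,0.0028,0],"roll":0,"claw":-1},{"offset":[0.002,0.0028,-0.0002],"roll":0,"claw":-1},{"offset":[0.002,0.0028,0],"roll":0,"claw":-1},{"offset":[0.002,0.0032,-0.0002],"roll":0,"claw":-1},{"offset":[0,0.004,0],"roll":0,"claw":-1},{"offset":[0,0.006,-0.0001],"roll":0,"claw":-1},{"offset":[0,0.006,0],"roll":0,"claw":-1},{"offset":[0,0.006,-0.0002],"roll":0,"claw":-1},{"offset":[0,0.006,0],"roll":0,"claw":-1},{"offset":[0,0.006,-0.0001],"roll":0,"claw":-1},{"offset":[0,0,0],"roll":0,"claw":-1}]}}

```text
clock: 13.5
tool_pos: [0.5651, 0.0626, 0.1865]
orientation: [-68.2, 90.0, -152.9]
force: [-0.2, 0.8, -1.7]
opening: 0.0496
```

```bash
python3 chk.py 10 -.132 -.0018 .1866
```

```text
13.55 [ 0.74579496  0.16208078 -1.04907376] [-0.04026681 -0.02202198  0.01956756] 0.04966383574804449
rack pos [-0.1323 -0.0017  0.1865] yaw err -0.015061093415909 xaxis [-3.e-04 -1.e-04 -1.e+00]
delta in aligned tool axes (x,y,z): -0.00010111036559681819 0.0002595558150856482 0.00011479006732757798
-0.002 -0.165 -0.14 182 y mid -0.0025 med -0.0025 z 0.2289 xmin -0.1540
-0.002 -0.14 -0.12 670 y mid -0.0020 med -0.0020 z 0.2393 xmin -0.1364
-0.002 -0.1 -0.08 792 y mid -0.0012 med -0.0011 z 0.2289 xmin -0.1000
-0.002 -0.08 -0.068 506 y mid -0.0009 med -0.0011 z 0.2289 xmin -0.0800
-0.002 -0.058 -0.048 448 y mid -0.0008 med -0.0008 z 0.2289 xmin -0.0579
```

Emit:
{"fn": "servo_tool", "kwargs": {"motion": [{"offset":[0,0.006,0],"roll":0,"claw":-1},{"offset":[0,0.0075,-0.0001],"roll":0,"claw":-1},{"offset":[0,0.0075,-0.0001],"roll":0,"claw":-1},{"offset":[0,0.0075,-0.0001],"roll":0,"claw":-1},{"offset":[0,0.0075,-0.0001],"roll":0,"claw":-1},{"offset":[0,0.0075,-0.0001],"roll":0,"claw":-1},{"offset":[0,0.0075,-0.0001],"roll":0,"claw":-1},{"offset":[0,0.0075,-0.0001],"roll":0,"claw":-1},{"offset":[0,0.0075,-0.0001],"roll":0,"claw":-1},{"offset":[0,0.006,0],"roll":0,"claw":-1},{"offset":[0,0,0],"roll":0,"claw":-1}]}}

```text
clock: 14.92
tool_pos: [0.6366, 0.07, 0.1864]
orientation: [-73.9, 90.0, -158.6]
force: [-0.5, -0.3, -2.2]
opening: 0.0498
```

```bash
python3 chk.py 11 -.060 -.0009 .183;python3 - <<'E'
from h import *
s=load("wrist11");P=to_rack(wcloud(s));ok=s["z_map"]>0;z=P[...,2]
k=ok&(z>.22)&(abs(P[...,1])<.011)&(abs(P[...,1])>.0045)&(P[...,0]>-.056)&(P[...,0]<-.02);print("socket",k.sum(),np.percentile(P[k][:,0],[0,1,5]))
k=ok&(z>.233)&(z<.245)&(abs(P[...,1])<.011)&(abs(P[...,0]+.06)<.012);print("tab",k.sum(),np.percentile(P[k],[0,50,100],axis=0))
E
```

```text
14.975 [-0.15045191 -0.0119115  -1.94374951] [-0.08165947 -0.03489976  0.01588752] 0.04981081011432713
rack pos [-0.0603 -0.0009  0.1865] yaw err -0.018398995373900107 xaxis [-3.e-04 -1.e-04 -1.e+00]
delta in aligned tool axes (x,y,z): 0.003471671573310464 0.00030019586844446186 -3.206055856830186e-05
-0.002 -0.1 -0.08 9 y mid -0.0015 med -0.0003 z 0.2282 xmin -0.0813
-0.002 -0.08 -0.068 180 y mid -0.0012 med -0.0012 z 0.2290 xmin -0.0799
-0.002 -0.058 -0.048 27 y mid -0.0008 med -0.0012 z 0.2290 xmin -0.0518
socket 7046 [-0.04688523 -0.04475601 -0.03873232]
tab 664 [[-6.42057085e-02 -1.09502231e-02  2.36075306e-01]
 [-6.05366135e-02  2.76753124e-05  2.39305516e-01]
 [-5.88282487e-02  1.09703636e-02  2.40993657e-01]]
```

View pics/wrist11.png

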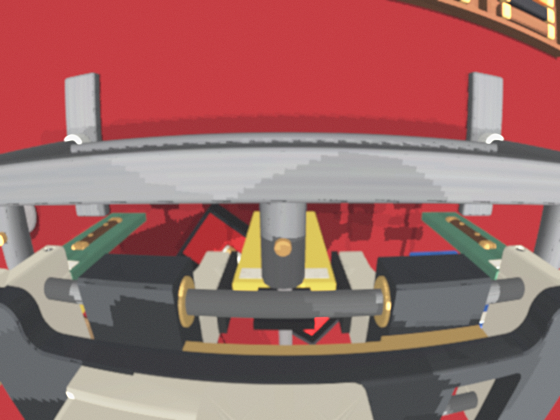

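The card is centred in front of the socket, with a gap of about 12 mm. I'll lower it so the slot top almost rests on the wire.

Emit:
{"fn": "servo_tool", "kwargs": {"motion": [{"offset":[0.001,0.0015,0],"roll":0,"claw":-1},{"offset":[0.001,0.0015,0],"roll":0,"claw":-1},{"offset":[0.001,0.0015,0],"roll":0,"claw":-1},{"offset":[0.0007,0.0015,0],"roll":0,"claw":-1},{"offset":[0,0.0015,0],"roll":0,"claw":-1},{"offset":[0,0,0],"roll":0,"claw":-1}]}}

```text
clock: 15.72
tool_pos: [0.6439, 0.0707, 0.1829]
orientation: [-88.2, 90.0, -172.9]
force: [1.3, -0.3, -1.7]
opening: 0.0495
```

Emit:
{"fn": "servo_tool", "kwargs": {"motion": [{"offset":[0,0.001,0],"roll":0,"claw":-1},{"offset":[0,0.001,0],"roll":0,"claw":-1},{"offset":[0,0,0],"roll":0,"claw":-1}]}}

```text
clock: 16.1
tool_pos: [0.6459, 0.0709, 0.1829]
orientation: [148.4, 90.0, 63.7]
force: [-0.6, 0.7, -0.9]
opening: 0.0495
```

```bash
python3 - <<'E'
from h import *
from plant import ctrl
o=ctrl.get_obs();print(o["clock"],o["force"],o["moment"],o["opening"]); goal((-.0485,-.0008,.1828),o)
E
```

```text
16.1 [-0.57587478  0.71257456 -0.93559175] [ 0.02430468 -0.01164642 -0.02078215] 0.04949490672876049
rack pos [-0.0507 -0.0009  0.1829] yaw err -0.009378852778752389 xaxis [ 0.  0. -1.]
delta in aligned tool axes (x,y,z): 0.00013978698863306716 0.002226791189863834 -6.864770994458829e-05
```

Emit:
{"fn": "servo_tool", "kwargs": {"motion": [{"offset":[0,0.0005,0],"roll":0,"claw":-1},{"offset":[0,0.0005,0],"roll":0,"claw":-1},{"offset":[0,0,0],"roll":0,"claw":-1}]}}

```text
clock: 16.48
tool_pos: [0.6468, 0.071, 0.183]
orientation: [-51.5, 90.0, -136.2]
force: [-0.3, 0.6, -2.3]
opening: 0.0496
```

Emit:
{"fn": "servo_tool", "kwargs": {"motion": [{"offset":[0,0.0005,0],"roll":0,"claw":-1},{"offset":[0,0,0],"roll":0,"claw":-1}]}}

```text
clock: 16.73
tool_pos: [0.6473, 0.071, 0.183]
orientation: [97.6, 90.0, 13.0]
force: [0.4, 0.2, -0.2]
opening: 0.0497
```

Emit:
{"fn": "servo_tool", "kwargs": {"motion": [{"offset":[0,0.0004,0],"roll":0,"claw":-1},{"offset":[0,0,0],"roll":0,"claw":-1}]}}

```text
clock: 16.98
tool_pos: [0.6477, 0.0711, 0.183]
orientation: [37.6, 90.0, -47.1]
force: [0.3, -0.6, -1.2]
opening: 0.0496
```

Emit:
{"fn": "servo_tool", "kwargs": {"motion": [{"offset":[0,0.0004,0],"roll":0,"claw":-1},{"offset":[0,0,0],"roll":0,"claw":-1}]}}

```text
clock: 17.23
tool_pos: [0.6481, 0.0711, 0.1829]
orientation: [-84.8, 90.0, -169.5]
force: [-0.1, -1.0, -1.2]
opening: 0.0495
```

Emit:
{"fn": "servo_tool", "kwargs": {"motion": [{"offset":[0,0.0004,0],"roll":0,"claw":-1},{"offset":[0,0,0],"roll":0,"claw":-1}]}}

```text
clock: 17.48
tool_pos: [0.6485, 0.0712, 0.183]
orientation: [-16.8, 90.0, -101.5]
force: [-0.9, 0.4, -0.5]
opening: 0.0492
```

```bash
python3 chk.py 12 -.0485 -.0008 .1828
```

```text
17.525 [ 0.23280824 -0.28461424 -0.07681359] [-0.08496408 -0.01354936 -0.00996886] 0.050299747030691976
rack pos [-0.0481 -0.0009  0.183 ] yaw err -0.00854372996960251 xaxis [-0.  0. -1.]
delta in aligned tool axes (x,y,z): 0.00016046688044732416 -0.000390380951785411 -7.535554872166563e-05
-0.002 -0.058 -0.048 369 y mid -0.0020 med -0.0020 z 0.2359 xmin -0.0579
```

Emit:
{"fn": "servo_tool", "kwargs": {"motion": [{"offset":[0,0.0004,0],"roll":0,"claw":-1},{"offset":[0,0,0],"roll":0,"claw":-1}]}}

```text
clock: 17.77
tool_pos: [0.6489, 0.0712, 0.183]
orientation: [-43.0, 90.0, -127.6]
force: [0.4, -0.8, -1.4]
opening: 0.0497
```

Emit:
{"fn": "servo_tool", "kwargs": {"motion": [{"offset":[0,0.0004,0],"roll":0,"claw":-1},{"offset":[0,0,0],"roll":0,"claw":-1}]}}

```text
clock: 18.02
tool_pos: [0.6493, 0.0712, 0.183]
orientation: [80.7, 90.0, -3.9]
force: [0.3, 0.1, -1.0]
opening: 0.0494
```

Emit:
{"fn": "servo_tool", "kwargs": {"motion": [{"offset":[0,0.0004,0],"roll":0,"claw":-1},{"offset":[0,0,0],"roll":0,"claw":-1}]}}

```text
clock: 18.27
tool_pos: [0.6494, 0.0712, 0.1829]
orientation: [-87.2, 90.0, -171.9]
force: [-1.5, -0.1, -1.0]
opening: 0.0493
```

The last step advanced only 0.1 mm, with Fx at -1.5 N, so contact may have begun. One more small step to confirm.

Emit:
{"fn": "servo_tool", "kwargs": {"motion": [{"offset":[0,0.0003,0],"roll":0,"claw":-1},{"offset":[0,0,0],"roll":0,"claw":-1}]}}

```text
clock: 18.52
tool_pos: [0.6496, 0.0712, 0.1829]
orientation: [-85.1, 90.0, -169.8]
force: [-3.3, 1.0, 0.3]
opening: 0.0496
```

```bash
python3 chk.py 13 -.0475 -.0008 .1828;  python3 - <<'E'
from h import *
from plant import ctrl
s=ctrl.snapshot("scene");cv2.imwrite("pics/scene13.png",cv2.resize(s["frame"][190:310,220:380],None,fx=4.5,fy=4.5))
o=ctrl.get_obs();print(o["force"],to_rack(o["tool_pos"]))
E
```

```text
18.575 [-3.18034662 -0.02363528  0.54699872] [0.00500598 1.39169989 0.03646967] 0.04924057587451036
rack pos [-0.047  -0.0009  0.1829] yaw err -0.007540305743106046 xaxis [-8.e-04 -1.e-04 -1.e+00]
delta in aligned tool axes (x,y,z): 8.44935267486635e-05 -0.00047205973684763335 -7.495167558706632e-05
-0.002 -0.058 -0.048 298 y mid -0.0020 med -0.0016 z 0.2359 xmin -0.0580
[-4.50159075  0.36720634  0.81826344] [-0.04698648 -0.00088874  0.18291705]
```

View pics/wrist13.png

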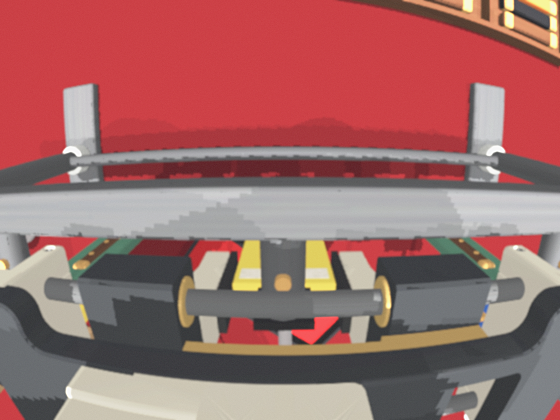

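View pics/scene13.png

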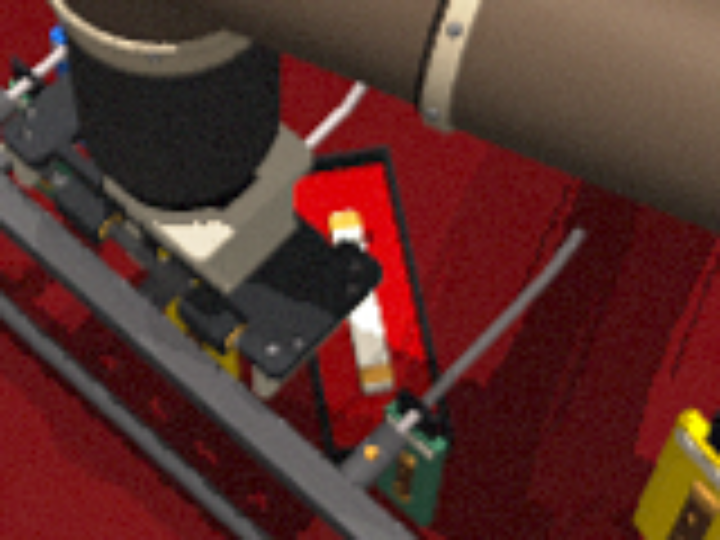

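Touch confirmed: Fx ≈ -3 to -4.5 N where the tab should meet the socket. I'll relax the pressure, lower the last bit, then check before opening.

Emit:
{"fn": "servo_tool", "kwargs": {"motion": [{"offset":[0,-0.0003,0],"roll":0,"claw":-1},{"offset":[0.0004,0,0],"roll":0,"claw":-1},{"offset":[0.0003,0,0],"roll":0,"claw":-1},{"offset":[0,0,0],"roll":0,"claw":-1}]}}

```text
clock: 19.12
tool_pos: [0.6496, 0.0712, 0.1822]
orientation: [-58.1, 90.0, -142.8]
force: [-4.2, -0.4, 1.8]
opening: 0.0497
```

Emit:
{"fn": "servo_tool", "kwargs": {"motion": [{"offset":[0,-0.0003,0],"roll":0,"claw":-1},{"offset":[0,0,0],"roll":0,"claw":-1}]}}

```text
clock: 19.38
tool_pos: [0.6496, 0.0712, 0.1823]
orientation: [75.4, 90.0, -9.3]
force: [-3.3, -0.7, 0.2]
opening: 0.0498
```

Emit:
{"fn": "servo_tool", "kwargs": {"motion": [{"offset":[0,-0.0002,0],"roll":0,"claw":-1},{"offset":[0,0,0],"roll":0,"claw":-1}]}}

```text
clock: 19.62
tool_pos: [0.6494, 0.0712, 0.1822]
orientation: [88.8, 90.0, 4.1]
force: [-1.6, -1.5, -0.6]
opening: 0.0499
```

Light contact of about 1.5 N remains and the card is nearly resting on the wire. Opening gradually.

Emit:
{"fn": "servo_tool", "kwargs": {"motion": [{"offset":[0,0,0],"roll":0,"claw":0.16},{"offset":[0,0,0],"roll":0,"claw":0.2},{"offset":[0,0,0],"roll":0,"claw":0.25},{"offset":[0,0,0],"roll":0,"claw":0.35},{"offset":[0,0,0],"roll":0,"claw":0.5},{"offset":[0,0,0],"roll":0,"claw":0.7},{"offset":[0,0,0],"roll":0,"claw":0.9},{"offset":[0,0,0],"roll":0,"claw":0.9}]}}

```text
clock: 20.62
tool_pos: [0.6492, 0.0712, 0.1823]
orientation: [119.3, 90.0, 34.6]
force: [-0.1, -0.4, -0.3]
opening: 0.0824
```

```bash
python3 chk.py 14 -.0475 -.0008 .1828
```

```text
20.675 [0.7681718  0.33968183 0.00268019] [-0.07287078 -0.01676238  0.0185126 ] 0.08278326118744757
rack pos [-0.0474 -0.0009  0.1823] yaw err -0.008885301973890591 xaxis [ 0. -0. -1.]
delta in aligned tool axes (x,y,z): -0.0005292320587299559 -0.00010815517386939583 -9.807177606309086e-05
-0.002 -0.058 -0.048 317 y mid -0.0020 med -0.0016 z 0.2351 xmin -0.0580
```

View pics/wrist14.png

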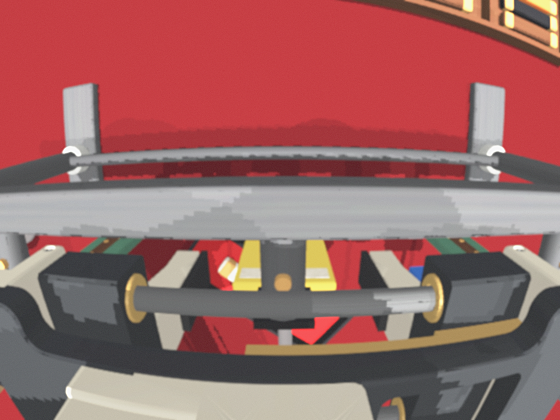

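Released, with the fingers clear on both sides. Going straight up, then back.

Emit:
{"fn": "servo_tool", "kwargs": {"motion": [{"offset":[-0.006,0,0],"roll":0,"claw":0.9},{"offset":[-0.012,0,0],"roll":0,"claw":0.9},{"offset":[-0.016,0,0],"roll":0,"claw":0.9},{"offset":[-0.02,0,0],"roll":0,"claw":0.9},{"offset":[-0.02,0,0],"roll":0,"claw":0.9},{"offset":[-0.02,0,0],"roll":0,"claw":0.9},{"offset":[-0.02,-0.01,0],"roll":0,"claw":0.9},{"offset":[-0.01,-0.03,0],"roll":0,"claw":0.9},{"offset":[0,-0.03,0],"roll":0,"claw":0.9},{"offset":[0,-0.03,0],"roll":0,"claw":0.9},{"offset":[0,-0.02,0],"roll":0,"claw":0.9},{"offset":[0,0,0],"roll":0,"claw":0.9}]}}

```text
clock: 22.18
tool_pos: [0.5285, 0.0599, 0.3081]
orientation: [112.1, 89.9, 27.5]
force: [0.6, 0.2, 0.5]
opening: 0.0834
```

```bash
python3 chk.py 15 -.2 -.0008 .3;  python3 - <<'E'
from h import *
from plant import ctrl
for n in("scene","top"):
    s=ctrl.snapshot(n);np.savez(f"pics/{n}15.npz",**s)
    c=s["frame"][160:340,160:400] if n=="scene" else s["frame"][130:240,160:350]
    cv2.imwrite(f"pics/{n}15.png",cv2.resize(c,None,fx=3.3 if n=="scene" else 4,fy=3.3 if n=="scene" else 4))
s=load("wrist15");P=to_rack(wcloud(s));ok=s["z_map"]>0;z=P[...,2]
k=ok&(z>.2295)&(abs(P[...,1])<.013)&(abs(P[...,1])>.0045)&(P[...,0]>-.07)&(P[...,0]<-.0)
h,e=np.histogram(P[k][:,0],bins=np.arange(-.06,-.03,.002));print(list(zip(e.round(3),h)))
k&=(abs(P[...,1])>.0098);print("tab edges",k.sum(),np.percentile(P[k],[1,50,99],axis=0))
E
```

```text
22.225 [-0.1114091   0.10983356  0.12040509] [-0.03005217 -0.03910933  0.00709623] 0.08290085042035436
rack pos [-0.1678 -0.0009  0.3077] yaw err 0.021005446968160868 xaxis [ 2.e-03  8.e-04 -1.e+00]
delta in aligned tool axes (x,y,z): 0.007740109188904054 -0.0322070390331275 -7.574221045287443e-05
-0.002 -0.2 -0.165 269 y mid -0.0023 med -0.0023 z 0.2369 xmin -0.1900
-0.002 -0.165 -0.14 253 y mid -0.0019 med -0.0022 z 0.2289 xmin -0.1649
-0.002 -0.14 -0.12 213 y mid -0.0018 med -0.0021 z 0.2288 xmin -0.1400
-0.002 -0.1 -0.08 216 y mid -0.0010 med -0.0010 z 0.2290 xmin -0.0994
-0.002 -0.08 -0.068 128 y mid -0.0009 med -0.0009 z 0.2289 xmin -0.0795
-0.002 -0.058 -0.048 224 y mid -0.0020 med -0.0013 z 0.2325 xmin -0.0580
[(np.float64(-0.06), np.int64(0)), (np.float64(-0.058), np.int64(0)), (np.float64(-0.056), np.int64(0)), (np.float64(-0.054), np.int64(0)), (np.float64(-0.052), np.int64(59)), (np.float64(-0.05), np.int64(56)), (np.float64(-0.048), np.int64(43)), (np.float64(-0.046), np.int64(26)), (np.float64(-0.044), np.int64(28)), (np.float64(-0.042), np.int64(25)), (np.float64(-0.04), np.int64(26)), (np.float64(-0.038), np.int64(23)), (np.float64(-0.036), np.int64(27)), (np.float64(-0.034), np.int64(20))]
tab edges 176 [[-0.05117449 -0.01262855  0.22995901]
 [-0.01058444  0.009933    0.23587273]
 [-0.00328591  0.01296867  0.2383711 ]]
```

View pics/wrist15.png

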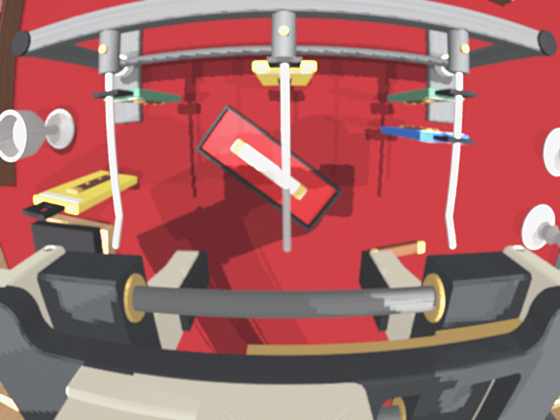

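View pics/scene15.png

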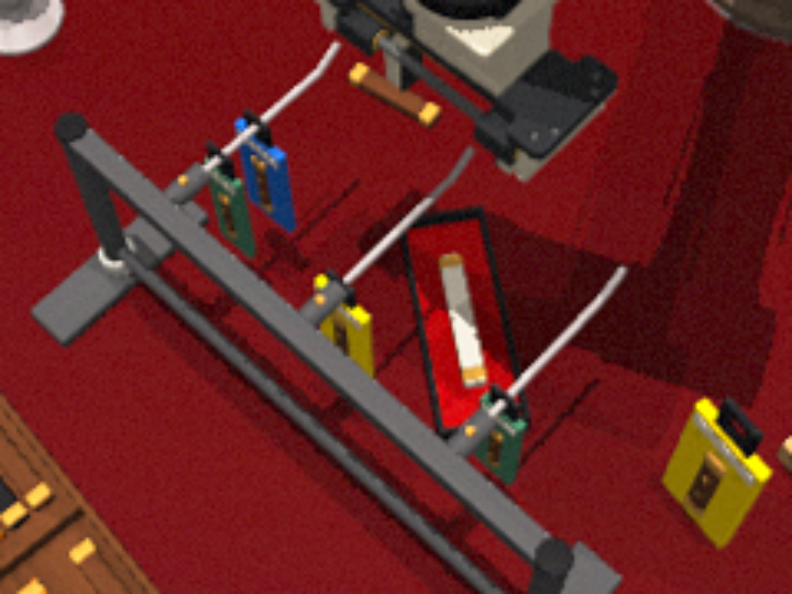

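The yellow card hangs on the middle prong with its tab against the socket (tab depth -0.051 to -0.046, next to the face at -0.0465). The others look unchanged. I'll compare them with the first frame, then hand in.

```bash
python3 - <<'E'
from h import *
for n in("scene","top"):
    a,b=load(n+"0"),load(n+"15");P,Q=to_rack(cloud(a)),to_rack(cloud(b))
    for c0,lo,hi,nm in((.14,-.075,-.05,"greenA"),(-.14,-.075,-.05,"greenB"),(-.14,-.12,-.085,"blue"),(0,-.07,-.0475,"yellow mid")):
        r=[]
        for X in(P,Q):
            m=(X[...,2]>.2)&(abs(X[...,1]-c0)<.014)&(abs(X[...,1]-c0)>.005)&(X[...,0]>lo)&(X[...,0]<hi); r.append((m.sum(),X[m].mean(0).round(4) if m.sum() else None))
        print(n,nm,r)
from plant import ctrl
print(ctrl.get_obs()["clock"]); print(ctrl.close_job())
E
```

```text
scene greenA [(np.int64(52), array([-0.0609,  0.1408,  0.2185])), (np.int64(54), array([-0.0609,  0.1418,  0.2197]))]
scene greenB [(np.int64(40), array([-0.0604, -0.1356,  0.2191])), (np.int64(35), array([-0.0606, -0.1354,  0.2211]))]
scene blue [(np.int64(40), array([-0.099 , -0.137 ,  0.2206])), (np.int64(41), array([-0.099 , -0.1376,  0.2198]))]
scene yellow mid [(np.int64(0), None), (np.int64(10), array([-0.0486,  0.0066,  0.2224]))]
top greenA [(np.int64(28), array([-0.0624,  0.1381,  0.2202])), (np.int64(0), None)]
top greenB [(np.int64(25), array([-0.0623, -0.1395,  0.2205])), (np.int64(28), array([-0.0622, -0.1391,  0.218 ]))]
top blue [(np.int64(28), array([-0.1005, -0.1415,  0.2192])), (np.int64(27), array([-0.1004, -0.1408,  0.2188]))]
top yellow mid [(np.int64(0), None), (np.int64(0), None)]
22.325
the job is handed in; nothing more can be done
None
```

The yellow card now hangs on the middle prong, tab at the socket, and the job was handed in at 22.3 s of the 58 s allowed. I drew it off over the left prong's tip, threaded it along the middle prong, and slid it back until I felt it touch. The most contact force read was about 4.5 N. I then eased that to about 1.5 N, opened the fingers gradually and lifted clear.

**Last checks:**
- **Seating:** the wrist camera shows the tab spanning rack x about -0.051 to -0.046 m, next to the socket face at about -0.0465 m in my fitted frame.
- **Middle prong:** its tip is still about 2 mm to the right, so threading did not move it.
- **Other cards:** both green cards and the blue one read the same as at the start, within about 2 mm. The table goods I could see looked unmoved, but I did not measure them.

**Gaps and disagreements:**
- The top camera's last picture gave no reading for the yellow card or the left green card; I didn't check why. The scene and wrist cameras covered the yellow card, and the scene camera the green one.
- The cameras disagreed on the rack's x by a few millimetres: the scene and top fits differed by about 4 mm, and the wrist view put the rack about 2 mm off my averaged fit. I therefore found home by touch rather than by coordinates.

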